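Dispense one end cap with the spring slide

TASK

Swing the gate lever of the end cap dispenser to the middle one of its three marks and let go of it. Then push the dispenser's spring-return slide all the way to its stop, once, and let go of it there so that it snaps home by itself: one cap is to lie in front of the gate, the next one dropped to the bottom of the magazine. Leave the lever on its mark and the other things on the bench where they are.

Things in the scene. Friction and masses are not known exactly. Their poses are not given: they have to be found in the camera images.
- dispenser: Fixed cap dispenser, grey base 390 mm long, deck 10 mm high. Origin on the table under the magazine's middle; x = direction in which slide and caps move, z up. Magazine (aluminium sides, clear front and rear) x -38 to 38, y -40 to 40 mm, 92 mm high. Slide at -x. At +x a lane with 32 mm rails leads to the gate at x = 90; the lever and three black marks lie at the +x end, -y side.
- slide_top (a point): Centre of the top face of the slide's upright handle, a plain steel post 26 mm in diameter, free from 40 mm to its top at 138 mm above the table. The handle is on the dispenser's centre line, 143 mm behind the magazine's middle when home and 68 mm behind it at the stop.
- slide (a joint): Travel of the spring-return slide along the dispenser's +x: 0 = home, 0.075 m = at its stop. The spring pushes it home (4 N at home, 11 N at the stop); with friction, pushing takes 5 to 16 N. Let go, it snaps home in a fraction of a second. Its flat steel plate pushes out the bottom cap of the magazine.
- lever_top (a point): Centre of the top face of the gate lever's upright black grip, a post 20 mm in diameter, free from 36 mm to its top at 92 mm above the table, 80 mm from the pivot. The lever arm under it lies level, 36 mm high, and its tip points to the marks.
- lever_pivot (a point): Point on the vertical pivot axis of the gate lever, 92 mm above the table (the height of the grip's top).
- middle_mark (a point): Where the top of the lever's grip is when the lever points to the middle mark (92 mm above the table, 80 mm from the pivot). The mark itself is a black line on the base plate, 93 to 115 mm from the pivot.
- gate (a joint): Angle of the gate lever, 0 to 1.3 rad, growing clockwise seen from above. 0 = gate shut: the gate blade (60 mm long, rigidly joined to the lever) lies across the lane. The marks are at 0.35, 0.75 (middle) and 1.15 rad. It starts between 0 and 0.45. It has friction (about 1.5 N at the grip) and stays where it is left.
- cap1: Bottom cap in the magazine, the one to be dispensed: dark grey plastic disc 64 mm in diameter, 22 mm thick, 80 g; origin at the centre of its underside, z up. Dispensed, it lies flat on the deck with its centre about 71 mm ahead of the magazine's middle.
- cap2: Second cap in the magazine, the same kind, its underside 22 mm above the deck at first.
- cap3: Top cap in the magazine, the same kind, its underside 44 mm above the deck at first.
- scanner: Bystander: black hand scanner lying beside the slide, 133 x 62 x 40 mm; origin under its handle.
- shaft: Bystander: upright steel shaft 28 mm in diameter, 105 mm tall, on a 60 mm round foot; origin under the foot.
- screwdriver: Bystander: screwdriver 190 mm long, lying; origin under it.
- meter: Bystander: grey hand meter lying, 150 x 62 x 28 mm; origin under its centre.
- unit_a: Bystander: standing grey tube unit, the one nearer to the robot, 116 mm in diameter, 246 mm tall with its shaft; origin under its centre.
- pen_cup: Bystander: white cup, 84 mm in diameter, 100 mm tall; origin under its centre.
Things that resemble listed ones, but are neither listed nor needed, are in the scene too. What is shaped like the cap3 but purple or white is not meant.

How it is judged:
By the outcome, as a careful person would: the job done as asked, in the order asked, and still so for the second after the job is handed in, with the robot touching nothing.
It also fails if it takes over 48 s, if anything falls off the work surface, if the arm or the gripper's body presses on something with over 40 N, if the wrist force passes 120 N, or if a joint passes its speed limit or range.

ROBOT

A 6-joint arm with a two-finger parallel gripper is mounted at the origin on the work surface. World frame = base frame: x ahead of the robot, y to its left, z up, the work surface at z = 0. Lengths are in m, angles in rad, forces in N, time in s.
With the tool pointing down it reaches from about 0.275 to 0.825 m from the base axis. Payload 5.2 kg.
Tool frame: the origin (TCP) lies midway between the tips of the shut fingers; the grasp point (between the pads) lies 19 mm behind it (r.tcp_to_grasp is the distance from the TCP to the grasp point, in m); z points along the fingers, y is the line along which they close (so a half turn about z gives the same grasp; the last joint's range is limited). The gripper opens to 93 mm and grips with 3 to 60 N. Pads are 15 mm wide; open, the fingers measure 128 mm over their backs; the gripper's body (75 mm by 188 mm) begins 65 mm behind the grasp point.
Start: joints at [-1.486, 0.259, 1.535, -0, 1.348, -0.203], TCP at [0.156, -0.527, 0.219] pointing down, gripper open.
Joint ranges: [-3.14, 3.14], [-0.91, 2.08], [0.19, 2.58], [-1.22, 4.36], [0.22, 2.71], [-3.12, 3.12]. Speed limits (rad/s): [2.57, 2.57, 3.14, 3.14, 3.14, 3.14].

INTERFACE

Orientations are given as a unit quaternion [x, y, z, w].
In Python, from plant import status, optics, ticket, r gives the robot as it stands.
- The arm moves only by the shell command python3 -m jog 'ROWS'. ROWS is JSON, a list of rows, each a list of 7 numbers: the shift along the tool's x, y, z normalised to -1 to 1, where 1 is 150 mm, then the turn, a rotation vector about the tool's x, y, z normalised to -1 to 1, where 1 is 180 degrees, then the opening, from -1 (shut) to 1 (fully open). A call has 1 to 20 rows; each row shifts and turns the commanded pose from where the row before left it, along the tool's axes as they then stand; what a row does not reach is not made up. A row lasts 1/12 s, in which the tool goes at most 41.7 mm and 7.16 degrees, less where a joint would pass 70% of its speed; a pose out of reach is approached as far as the arm can. A call with a number of a shift or a turn outside -1 to 1 is refused whole. A call with a gripper value outside its range is refused whole. The fingers move at their own pace and stop on an object; the grip force is fixed at half the most. Time passes only in rows, so rows that do not move let the fingers close. It gives the time, the measured TCP pose, the force, the opening and the grip force at its end, in the units of the state.
- status.get_state(): the state, without advancing time (a new reading comes with each control period).
- optics.grab_frame(name): name is "scene" or "top" or "wrist"; returns (picture, depth): 480x640x3 uint8, blue, green, red; 480x640 float32, m along the optical axis (not along the pixel's ray), 0 where there is no reading.
- optics.camera_model(name): a dict with "camera_matrix" (3x3 intrinsics, pixels), "view" (4x4, takes a point from world to camera coordinates); the wrist camera has in their place "mount" (4x4, takes a point from camera to tool coordinates, whose origin is the TCP and whose axes are the flange's). Camera axes: x right, y down, z forward; pixel columns grow to the right and rows downward; lengths in m; the calibration is good to about 2 mm. A picture is of the moment at which its call begins: read the wrist's pose just before it. camera_model takes no time and is no camera call.
- ticket.hand_in(): hands the job in; it is judged then, once.
The state is a dict: "time_s": time; "joint_positions": joint angles; "qvel": joint speeds; "effort": joint torques, N m; "tcp_pos": TCP position; "orientation": TCP orientation; "force": force on the tool from outside, world axes, zero at the start; "wrist_torque": the same for the moment, N m; "finger_gap": opening from 0.0 (shut) to 1.0 (fully open); "grasp_force": force on a finger pad.
Only numpy, scipy, OpenCV 4.12 (cv2) and the standard library are available. Lean on these libraries where they do the work, as an engineer would, in place of code of your own. Each camera call takes 0.05 s, during which the arm holds its last target. There are 200 camera calls.

## Working session

There is one attempt and no reset: what is moved stays moved. The work goes in short steps, Python scripts to look and compute and a shell command to move; the robot and the scene stay as the last step left them, time stands still between calls to the robot, and variables do not carry over. Pictures are saved under pics/ and viewed, at most 10 in all, crops included, and the job is handed in when it is done.

```bash
mkdir -p pics; ls
python3 - <<'E'
from plant import status, optics, ticket, r
import cv2,numpy as np
print(status.get_state())
for n in ("scene","top"):
    p,d=optics.grab_frame(n); cv2.imwrite(f"pics/{n}0.png",p); np.savez(f"{n}0.npz",p=p,d=d)
    m=optics.camera_model(n); print(n,np.round(m["camera_matrix"],1).tolist(),np.round(m["view"],4).tolist())
print(optics.camera_model("wrist"), r.tcp_to_grasp)
E
```

```text
pics
{'time_s': 0.0, 'joint_positions': array([-1.48581414e+00,  2.59353080e-01,  1.53608216e+00, -1.38964393e-05,
        1.34799912e+00, -2.02847339e-01]), 'qvel': array([ 0.00050055, -0.00076126, -0.00213719,  0.00188029,  0.00025745,
       -0.00025388]), 'effort': array([-2.24022930e-03, -4.37308073e+01, -2.84004039e+01,  7.18368287e-02,
        4.13508376e-02, -1.21056632e-04]), 'tcp_pos': array([ 0.15607446, -0.52681696,  0.21781266]), 'orientation': array([ 9.89661491e-01,  1.43419961e-01,  4.74735400e-05, -9.19653605e-04]), 'force': array([ 0.22632311, -0.23174871,  0.25716703]), 'wrist_torque': array([0.00500288, 0.01251246, 0.00460789]), 'grasp_force': 0.0, 'finger_gap': 1.0028682228028853}
scene [[437.5, 0.0, 319.9], [0.0, 437.5, 238.3], [0.0, 0.0, 1.0]] [[0.799, 0.6012, -0.0133, -0.4158], [0.3295, -0.4561, -0.8267, -0.1156], [-0.5031, 0.6561, -0.5625, 1.4065], [0.0, 0.0, 0.0, 1.0]]
top [[604.6, 0.0, 328.7], [0.0, 604.6, 247.0], [0.0, 0.0, 1.0]] [[0.0096, -0.9999, 0.0114, -0.0808], [-0.9839, -0.0115, -0.1786, 0.5884], [0.1787, -0.0095, -0.9839, 1.3587], [0.0, 0.0, 0.0, 1.0]]
{'camera_matrix': array([[399.10804117,   0.        , 321.60333396],
       [  0.        , 399.10804117, 249.25304097],
       [  0.        ,   0.        ,   1.        ]]), 'mount': array([[-2.18671292e-04, -9.69406527e-01, -2.45460664e-01,
         6.77502178e-02],
       [ 9.99998887e-01, -5.74166313e-04,  1.37671559e-03,
         1.33534188e-03],
       [-1.47553232e-03, -2.45460090e-01,  9.69405574e-01,
        -1.66014769e-01],
       [ 0.00000000e+00,  0.00000000e+00,  0.00000000e+00,
         1.00000000e+00]])} 0.0188
```

View pics/scene0.png

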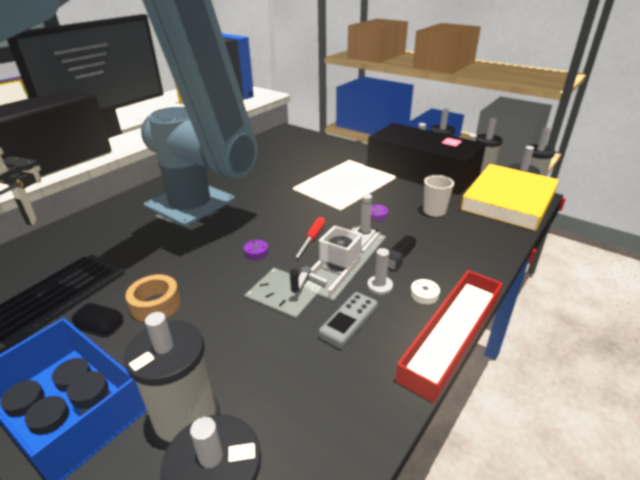

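View pics/top0.png

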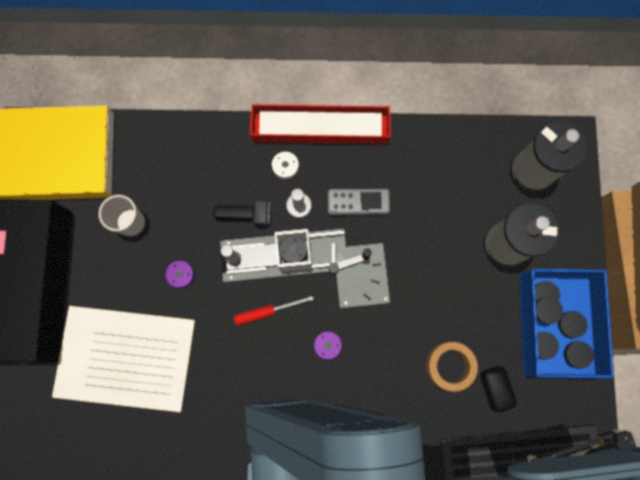

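The dispenser runs left to right in the top view, with its +x at the image right. Candidates in the top view:
- **Slide handle:** the post on the dispenser at (230,255). The look-alike is the free shaft at (298,200) on a round foot.
- **Lever grip:** the black post at (367,255). The black scanner at (240,213) and the dark post ends of the units are not it.
- **Marks:** black lines at about (376,264), (372,281) and (367,297).

I'll check these in a close crop.

Run:
```python
import cv2,numpy as np
p=np.load("top0.npz")["p"]
cv2.imwrite("pics/crop0.png",cv2.resize(p[215:315,212:402],None,fx=4,fy=4,interpolation=cv2.INTER_CUBIC))
```

```text
(no output)
```

View pics/crop0.png

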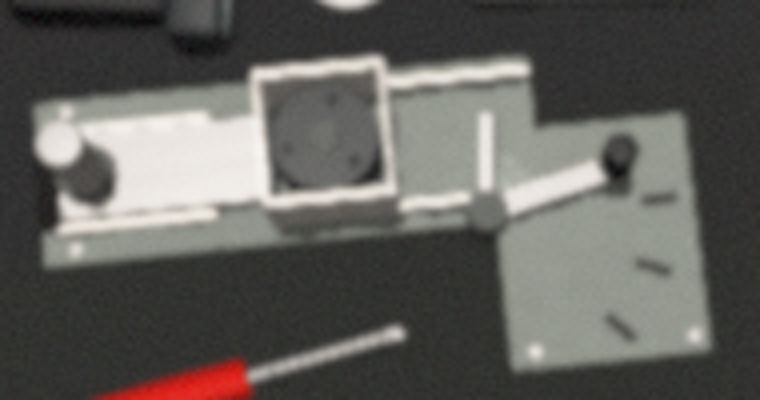

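The crop confirms the choice. The handle top is at crop (60,143), which is full-image (227,251). The lever grip top is at (622,150), or (367.5,252.5), and the pivot is at (488,208). The marks are at crop (660,198), (653,266) and (621,327), so the middle one is at full-image (375,281.5). Next I'll measure them.

```bash
cat > h.py <<'E'
import numpy as np
from plant import optics
def ray(n,u,v,z):
    m=optics.camera_model(n);K=np.array(m["camera_matrix"]);V=np.array(m["view"])
    R,t=V[:3,:3],V[:3,3];c=-R.T@t;d=R.T@np.linalg.inv(K)@[u,v,1]
    return c+d*(z-c[2])/d[2]
def proj(n,P):
    m=optics.camera_model(n);q=np.array(m["view"])@np.r_[P,1];q=np.array(m["camera_matrix"])@q[:3];return q[:2]/q[2]
E
python3 - <<'E'
import cv2,numpy as np
from h import *
from scipy.optimize import least_squares
f=np.load("top0.npz");p=f["p"];d=f["d"]
g=cv2.cvtColor(p,cv2.COLOR_BGR2GRAY)
# marks: dark blobs in plate
def cen(u0,u1,v0,v1):
    w=np.clip(110-g[v0:v1,u0:u1].astype(float),0,None)
    ys,xs=np.mgrid[v0:v1,u0:u1];return (w*xs).sum()/w.sum(),(w*ys).sum()/w.sum()
M=[]
for b in ((371,382,261,268),(370,382,278,285),(362,372,292,302)):
    c=cen(*b);q=ray("top",*c,.0105);M.append(q[:2]);print(np.round(c,1),np.round(q,4))
M=np.array(M)
# pivot P and heading a0 of the middle mark
fn=lambda s:(np.array([s[:2]+.104*np.array([np.cos(s[2]+e),np.sin(s[2]+e)]) for e in(.4,0,-.4)])-M).ravel()
s=least_squares(fn,np.r_[ray("top",334,267,.04)[:2],-1.8]);print("pivot fit",s.x,s.fun)
for z in(.03,.04,.05,.092):print(z,ray("top",334,267,z)[:2])
G=ray("top",367.5,252.5,.092);H=ray("top",227,250.8,.138);print("grip",G,"handle",H)
for u,v in((334,267),(367,252),(227,251)):print(d[v-1:v+2,u-1:u+2].mean())
for n in("scene",):print("scene proj grip",proj(n,G),"handle",proj(n,H))
# rails / magazine corners  (crop px -> full)
for c,z in(((255,72),.092),((380,62),.092),((392,195),.092),((268,206),.092),((35,103),.01),((45,268),.01),((530,62),.032)):
    print(c,ray("top",212+c[0]/4,215+c[1]/4,z)[:2])
E
```

```text
[376.  264.4] [ 0.5559 -0.1885  0.0105]
[375.2 281.4] [ 0.5147 -0.1866  0.0105]
[366.7 296.5] [ 0.4785 -0.1662  0.0105]
pivot fit [ 0.54361105 -0.08575494 -1.85110202] [ 0.00016706 -0.00048833  0.00011634  0.0008745  -0.0002834  -0.00038616]
0.03 [ 0.54551797 -0.08762195]
0.04 [ 0.54404078 -0.08743455]
0.05 [ 0.54256359 -0.08724714]
0.092 [ 0.5363594  -0.08646005]
grip [ 0.57044824 -0.16219556  0.092     ] handle [0.56270586 0.14867307 0.138     ]
1.4216819
1.3731614
1.3225996
scene proj grip [293.10892931 270.26934385] handle [366.28097419 195.39889796]
(255, 72) [0.61310082 0.04687009]
(380, 62) [ 0.61977061 -0.02418996]
(392, 195) [ 0.54316215 -0.03219241]
(268, 206) [0.5360974  0.03760055]
(35, 103) [0.60924862 0.18525082]
(45, 268) [0.50945157 0.1751748 ]
(530, 62) [ 0.63341139 -0.11191004]
```

Run:
```python
import cv2,numpy as np
p=np.load("scene0.npz")["p"]
cv2.imwrite("pics/crop1.png",cv2.resize(p[185:320,240:420],None,fx=4.4,fy=4.4,interpolation=cv2.INTER_CUBIC))
```

```text
(no output)
```

View pics/crop1.png

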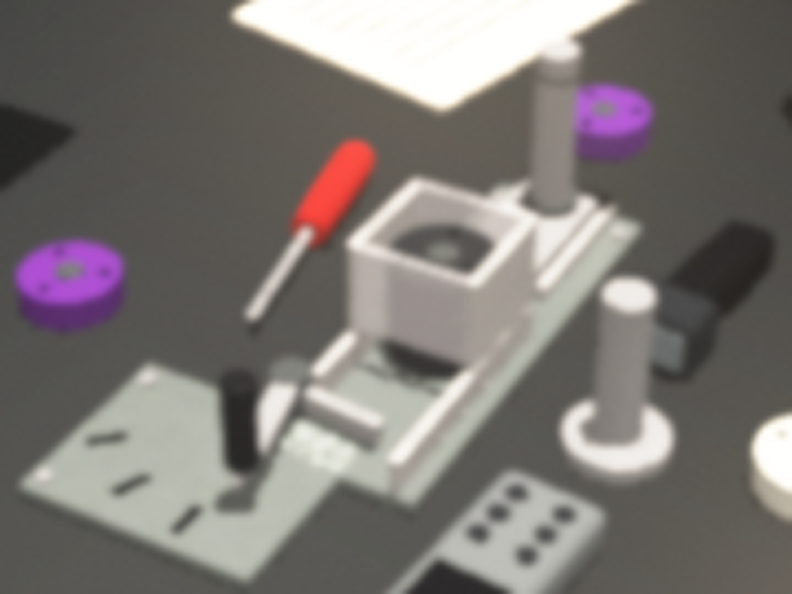

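The scene crop agrees with the top measurement: the grip top is at crop (238,378), full-image (294,271), against a predicted (293,270). The handle top at (367,196) also matches its predicted (366,195). I'll turn the tool first so the fingers close across the slide axis, with opening about half.

```bash
python3 -m jog '[[0,0,0,0,0,-0.04,0],[0,0,0,0,0,-0.04,0],[0,0,0,0,0,-0.04,0],[0,0,0,0,0,-0.04,0],[0,0,0,0,0,-0.04,0],[0,0,0,0,0,-0.04,0],[0,0,0,0,0,-0.04,0],[0,0,0,0,0,-0.04,0],[0,0,0,0,0,-0.04,0],[0,0,0,0,0,-0.04,0],[0,0,0,0,0,-0.04,0],[0,0,0,0,0,0,0]]'
cat >> h.py <<'E'
from plant import status
from scipy.spatial.transform import Rotation as Ro
def to(P):
    s=status.get_state();R=Ro.from_quat(s["orientation"]).as_matrix()
    print("t",s["time_s"],"tcp",np.round(s["tcp_pos"],4),"q",np.round(s["joint_positions"],2),"y heading",np.degrees(np.arctan2(R[1,1],R[0,1])),"z",np.round(R[:,2],3),"F",np.round(s["force"],1),"gap",s["finger_gap"],s["grasp_force"])
    print("units",np.round(R.T@(np.array(P)-s["tcp_pos"])/.15,3))
E
python3 -c "
from h import *
to([.5704,-.1622,.15])"
```

```text
time_s: 1.1
tcp_pos: [0.1561, -0.5271, 0.2182]
orientation: [0.672, 0.74, 0.0, -0.0]
force: [1.0, 0.6, 0.7]
finger_gap: 0.501
grasp_force: 0.0
t 1.1 tcp [ 0.1561 -0.5271  0.2182] q [-1.49  0.26  1.54 -0.    1.35 -1.58] y heading 5.527842940063303 z [-0.     0.001 -1.   ] F [1.  0.6 0.7] gap 0.5010991701694714 0.0
units [2.155 2.983 0.457]
```

```bash
python3 -m jog '[[0.12,0.166,0,0,0,0,0],[0.12,0.166,0,0,0,0,0],[0.12,0.166,0,0,0,0,0],[0.12,0.166,0,0,0,0,0],[0.12,0.166,0,0,0,0,0],[0.12,0.166,0,0,0,0,0],[0.12,0.166,0,0,0,0,0],[0.12,0.166,0,0,0,0,0],[0.12,0.166,0,0,0,0,0],[0.12,0.166,0,0,0,0,0],[0.12,0.166,0,0,0,0,0],[0.12,0.166,0,0,0,0,0],[0.12,0.166,0,0,0,0,0],[0.12,0.166,0,0,0,0,0],[0.12,0.166,0,0,0,0,0],[0.12,0.166,0,0,0,0,0],[0.12,0.166,0,0,0,0,0],[0.11,0.16,0,0,0,0,0],[0,0,0.2,0,0,0,0],[0,0,0.2,0,0,0,0]]'
python3 - <<'E'
from h import *
import cv2
to([.5704,-.1622,.058])
s=status.get_state();p,d=optics.grab_frame("wrist");cv2.imwrite("pics/w1.png",p)
m=optics.camera_model("wrist");K=np.array(m["camera_matrix"]);T=np.array(m["mount"])
R=Ro.from_quat(s["orientation"]).as_matrix()
def pw(P):
    q=R.T@(np.array(P)-s["tcp_pos"]);q=T[:3,:3].T@(q-T[:3,3]);q=K@q;return np.round(q[:2]/q[2],1)
for n,P in dict(grip=[.5704,-.1622,.092],pivot=[.5436,-.0865,.04],mark=[.5147,-.1866,.0105]).items():print(n,pw(P))
E
```

```text
time_s: 2.77
tcp_pos: [0.5745, -0.1641, 0.1594]
orientation: [0.674, 0.738, 0.001, 0.002]
force: [0.1, 0.1, -1.3]
finger_gap: 0.503
grasp_force: 0.0
t 2.7667 tcp [ 0.5745 -0.1641  0.1594] q [-0.46  0.38  1.51  0.    1.25 -0.56] y heading 5.1905496426000095 z [ 0.004 -0.002 -1.   ] F [ 0.1  0.1 -1.3] gap 0.5030628141227159 0.0
units [ 0.017 -0.029  0.676]
grip [314.1 256.4]
pivot [285.5 126.4]
mark [244.8 252.6]
```

View pics/w1.png

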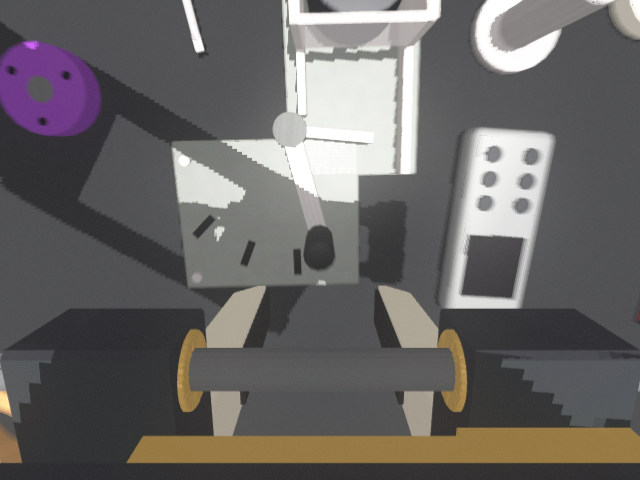

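The wrist view shows the black grip top at (319,255), the pivot at (290,129) and the middle mark at (248,253). All three lie within about 2 mm of their predicted positions. I'll descend and grip.

```bash
python3 -m jog '[[0.015,-0.025,0.08,0,0,0,0],[0,0,0.2,0,0,0,0],[0,0,0.2,0,0,0,0],[0,0,0.16,0,0,0,0],[0,0,0.03,0,0,0,0],[0,0,0,0,0,0,0],[0,0,0,0,0,0,-1],[0,0,0,0,0,0,-1],[0,0,0,0,0,0,-1],[0,0,0,0,0,0,-1],[0,0,0,0,0,0,-1],[0,0,0,0,0,0,-1]]'
python3 - <<'E'
from h import *
P=np.array([.5438,-.0862])
to([*(P+.08*np.array([np.cos(-1.851),np.sin(-1.851)])),.058])
s=status.get_state();v=s["tcp_pos"][:2]-P;a=np.arctan2(v[1],v[0]);print(np.hypot(*v),a)
R=Ro.from_quat(s["orientation"]).as_matrix();prev=s["tcp_pos"][:2]
for k in range(1,9):
    b=a+(-1.851-a)*k/8;q=P+np.hypot(*v)*np.array([np.cos(b),np.sin(b)]);print(np.round((R.T@np.r_[q-prev,0])/.15,3));prev=q
E
```

```text
time_s: 3.82
tcp_pos: [0.5696, -0.1642, 0.0598]
orientation: [0.674, 0.739, 0.001, 0.002]
force: [2.4, -1.9, 4.1]
finger_gap: 0.208
grasp_force: 30.0
t 3.8167 tcp [ 0.5696 -0.1642  0.0598] q [-0.47  0.48  1.63 -0.    1.03 -0.56] y heading 5.258906768405498 z [ 0.004 -0.002 -1.   ] F [ 2.4 -1.9  4.1] gap 0.20771546657841397 30.004164576530457
units [ 0.037 -0.318  0.011]
0.08218457665715236 -1.2510289764354514
[-0.008 -0.04  -0.   ]
[-0.005 -0.041 -0.   ]
[-0.002 -0.041 -0.   ]
[ 0.001 -0.041 -0.   ]
[ 0.004 -0.041 -0.   ]
[ 0.008 -0.04  -0.   ]
[ 0.011 -0.04  -0.   ]
[ 0.013 -0.039 -0.   ]
```

```bash
python3 -m jog '[[-0.008,-0.04,0,0,0,0,-1],[-0.005,-0.041,0,0,0,0,-1],[-0.002,-0.041,0,0,0,0,-1],[0.001,-0.041,0,0,0,0,-1],[0.004,-0.041,0,0,0,0,-1],[0.008,-0.04,0,0,0,0,-1],[0.011,-0.04,0,0,0,0,-1],[0.013,-0.039,0,0,0,0,-1],[0,0,0,0,0,0,-1],[0,0,0,0,0,0,-1]]'
python3 - <<'E'
from h import *
import cv2
to([.5215,-.1627,.058])
v=status.get_state()["tcp_pos"][:2]-np.array([.5438,-.0862]);print("heading",np.arctan2(v[1],v[0]),"goal -1.851")
p,d=optics.grab_frame("wrist");cv2.imwrite("pics/w2.png",p[100:400,100:500])
E
```

```text
time_s: 4.65
tcp_pos: [0.5201, -0.1674, 0.0597]
orientation: [0.674, 0.739, -0.001, 0.003]
force: [-1.8, -9.4, 6.3]
finger_gap: 0.208
grasp_force: 30.0
t 4.65 tcp [ 0.5201 -0.1674  0.0597] q [-0.51  0.41  1.75 -0.    0.98 -0.6 ] y heading 5.251272586219084 z [ 0.003 -0.005 -1.   ] F [-1.8 -9.4  6.3] gap 0.20769590898062867 29.997228384017944
units [0.03  0.012 0.011]
heading -1.855102527273739 goal -1.851
```

View pics/w2.png

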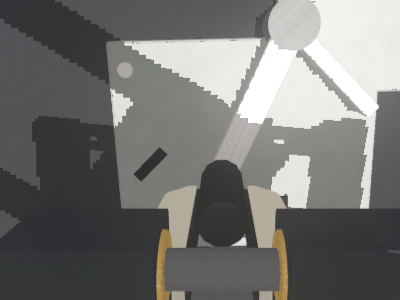

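The fingers hide the middle mark. The lever arm runs from the pivot at (294,25) down to the grip at (222,190). I'll let go and lift, then check.

```bash
python3 -m jog '[[0.02,0,0,0,0,0,-1],[0,0,0,0,0,0,0],[0,0,0,0,0,0,0],[0,0,0,0,0,0,0],[0,0,0,0,0,0,0],[0,0,0,0,0,0,0],[0,0,-0.15,0,0,0,0],[0,0,-0.25,0,0,0,0],[0,0,-0.25,0,0,0,0],[0,0,-0.2,0,0,0,0],[0,0,0,0,0,0,0],[0,0,0,0,0,0,0]]'
python3 - <<'E'
from h import *
import cv2
s=status.get_state();p,d=optics.grab_frame("wrist");cv2.imwrite("pics/w3.png",p)
m=optics.camera_model("wrist");K=np.array(m["camera_matrix"]);T=np.array(m["mount"])
np.savez("w3.npz",p=p,q=s["orientation"],t=s["tcp_pos"])
E
```

```text
time_s: 5.7
tcp_pos: [0.5202, -0.1617, 0.1876]
orientation: [0.674, 0.739, 0.001, 0.002]
force: [-0.5, -0.8, -0.8]
finger_gap: 0.498
grasp_force: 0.0
```

View pics/w3.png

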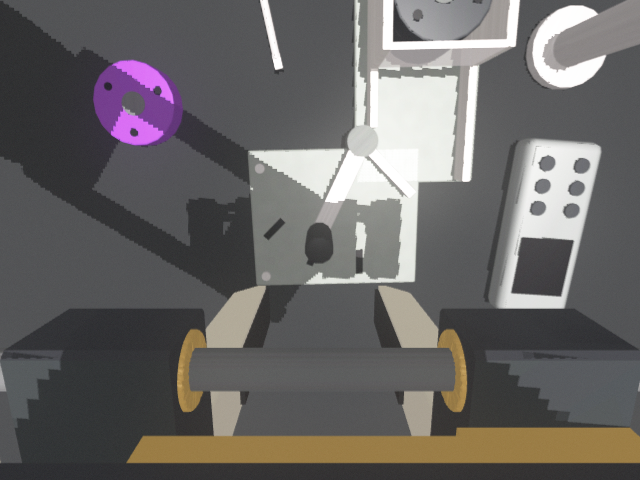

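The lever now points at the middle mark, whose end shows at (310,262) just past the grip foot. The other marks are at (358,264) and (274,229), and the pivot is at (363,140). I'll check the angle with numbers.

```bash
python3 - <<'E'
from h import *
import cv2
f=np.load("w3.npz");p=f["p"];R=Ro.from_quat(f["q"]).as_matrix();t=f["t"]
m=optics.camera_model("wrist");K=np.array(m["camera_matrix"]);T=np.array(m["mount"])
def rw(u,v,z):
    c=R@T[:3,3]+t;d=R@T[:3,:3]@np.linalg.inv(K)@[u,v,1];return (c+d*(z-c[2])/d[2])[:2]
h=lambda v:np.arctan2(v[1],v[0])
M=[rw(358.5,264.5,.0105),rw(274.5,229,.0105)]
for z in(.036,.042,.05):
    P=rw(363,140,z);a=[h(q-P) for q in M];print(z,P,"marks",a,"mid",np.mean(a),"r",[np.hypot(*(q-P)) for q in M])
G=rw(319,246,.092);print("grip",G,[ (h(G-rw(363,140,z)),np.hypot(*(G-rw(363,140,z)))) for z in(.036,.042,.05)])
g=p.max(2)
for v in range(150,225,8):
    x=np.arange(300,375);b=g[v,300:375];k=b>g[200,300]
    print(v,b[::4].tolist())
E
cat > /tmp/x <<'E'
E
python3 - <<'E'
import cv2
p=cv2.imread("pics/w3.png");cv2.imwrite("pics/w3c.png",cv2.resize(p[110:290,240:440],None,fx=3.3,fy=3.3,interpolation=cv2.INTER_CUBIC))
E
```

```text
0.036 [ 0.5462348  -0.08728116] marks [np.float64(-1.465516656055848), np.float64(-2.251398249951816)] mid -1.858457453003832 r [np.float64(0.10726016753089226), np.float64(0.1044240745667586)]
0.042 [ 0.54562206 -0.08743135] marks [np.float64(-1.459683931183261), np.float64(-2.247725205468142)] mid -1.8537045683257016 r [np.float64(0.10717702434130429), np.float64(0.10392247669877575)]
0.05 [ 0.54480507 -0.0876316 ] marks [np.float64(-1.4518932518666239), np.float64(-2.2427723968735087)] mid -1.8473328243700662 r [np.float64(0.10707184878706466), np.float64(0.10325588519534348)]
grip [ 0.51906663 -0.15997389] [(np.float64(-1.9284617709600744), np.float64(0.07760375062773238)), (np.float64(-1.9217124224309665), np.float64(0.07725031327026682)), (np.float64(-1.9126172300532005), np.float64(0.07678459609622251))]
150 [212, 218, 220, 224, 227, 227, 226, 207, 228, 230, 233, 182, 194, 204, 203, 207, 209, 211, 208]
158 [235, 237, 237, 237, 237, 238, 239, 239, 239, 240, 238, 189, 255, 255, 255, 255, 249, 152, 255]
166 [233, 234, 235, 236, 237, 238, 239, 239, 239, 240, 163, 255, 255, 255, 255, 250, 254, 253, 252]
174 [233, 235, 235, 236, 237, 238, 238, 239, 207, 150, 255, 255, 255, 255, 251, 252, 253, 252, 253]
182 [223, 236, 236, 236, 239, 238, 239, 236, 146, 255, 255, 255, 255, 253, 241, 243, 244, 242, 243]
190 [132, 134, 137, 224, 238, 238, 238, 142, 255, 255, 255, 255, 254, 240, 240, 241, 242, 241, 241]
198 [130, 131, 133, 135, 135, 165, 139, 255, 255, 255, 255, 254, 225, 232, 238, 240, 239, 240, 239]
206 [131, 131, 133, 134, 134, 137, 176, 179, 176, 180, 174, 140, 141, 145, 144, 144, 144, 145, 145]
214 [128, 127, 128, 134, 130, 175, 177, 174, 177, 171, 140, 140, 142, 140, 141, 145, 141, 142, 142]
222 [127, 128, 128, 131, 140, 139, 168, 173, 172, 137, 136, 138, 138, 139, 179, 196, 143, 140, 142]
```

View pics/w3c.png

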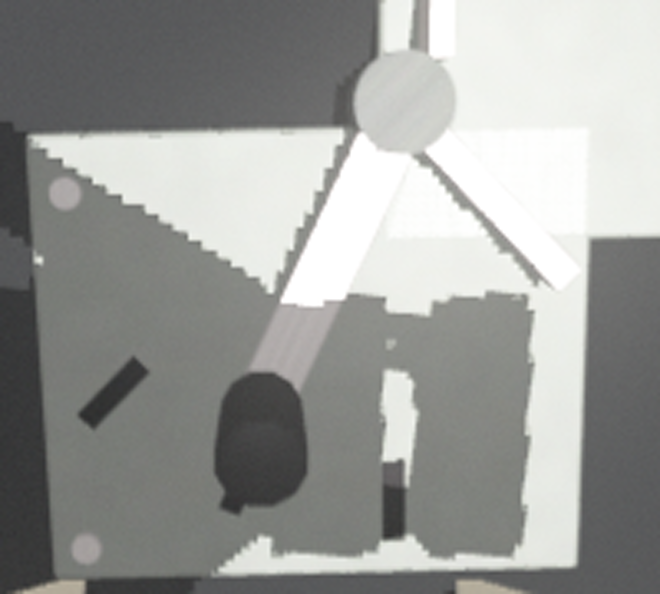

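The crop shows the middle mark's far end at (232,500), just past the grip foot at the lower left. The grip top is centred at (262,463), which is full-image (319.4,250.3). The arm centreline runs from (375,160) to (279,370).

Run:
```python
from h import *
f=np.load("w3.npz");R=Ro.from_quat(f["q"]).as_matrix();t=f["t"]
m=optics.camera_model("wrist");K=np.array(m["camera_matrix"]);T=np.array(m["mount"])
def rw(c,z):
    u,v=240+c[0]/3.3,110+c[1]/3.3
    o=R@T[:3,3]+t;d=R@T[:3,:3]@np.linalg.inv(K)@[u,v,1];return (o+d*(z-o[2])/d[2])[:2]
h=lambda v:np.arctan2(v[1],v[0])
a,b=rw((375,160),.036),rw((279,370),.036);print("arm",h(b-a))
for z in(.036,.042):print("grip",h(rw((262,463),.092)-rw((404,101),z)),np.hypot(*(rw((262,463),.092)-rw((404,101),z))))
print("mark3 dir",h(rw((88,420),.0105)-rw((140,365),.0105)),"mark1 dir",h(rw((393,538),.0105)-rw((396,462),.0105)))
e=rw((232,503),.0105)
for z in(.036,.042):print("mid mark end",h(e-rw((404,101),z)),np.hypot(e-rw((404,101),z)))
from plant import optics
import cv2
p,d=optics.grab_frame("top");cv2.imwrite("pics/top1.png",p)
```

```text
arm -1.9004158101596271
grip -1.9066901214624046 0.07961960638233868
grip -1.900067287718088 0.07928868175667932
mark3 dir -2.2421412513648185 mark1 dir -1.4928127506869442Traceback (most recent call last):
  File "<stdin>", line 12, in <module>
TypeError: hypot() takes from 2 to 3 positional arguments but 1 were given
```

Run:
```python
from h import *
import cv2
f=np.load("w3.npz");R=Ro.from_quat(f["q"]).as_matrix();t=f["t"]
m=optics.camera_model("wrist");K=np.array(m["camera_matrix"]);T=np.array(m["mount"])
def rw(c,z):
    u,v=240+c[0]/3.3,110+c[1]/3.3
    o=R@T[:3,3]+t;d=R@T[:3,:3]@np.linalg.inv(K)@[u,v,1];return (o+d*(z-o[2])/d[2])[:2]
h=lambda v:np.arctan2(v[1],v[0])
e=rw((232,503),.0105)
for z in(.036,.042):P=rw((404,101),z);print("mid mark end",h(e-P),np.hypot(*(e-P)))
# blade centreline, lane axis (plate edge, lane end edge at deck height)
print("blade",h(rw((567,277),.036)-rw((436,146),.036)))
print("base edge",h(rw((588,237),.01)-rw((28,135),.01)), "plate left/right",h(rw((55,575),.01)-rw((28,140),.01)),h(rw((578,565),.01)-rw((590,240),.01)),"bottom",h(rw((578,565),.01)-rw((55,577),.01)))
p=cv2.imread("pics/top1.png");g=cv2.cvtColor(p,cv2.COLOR_BGR2GRAY)
k=[(c,ray("top",212+c[0]/4,215+c[1]/4,.01)[:2]) for c in ((512,370),(710,350),(686,112))]
print("top cam plate bottom",h(k[1][1]-k[0][1]),"right",h(k[1][1]-k[2][1]))
```

```text
mid mark end -1.8543405750019222 0.11267803907488094
mid mark end -1.8495191881833877 0.11237461423387649
blade -0.6641616064235678
base edge -0.08436207350498193 plate left/right -1.4603310244358947 -1.4551882578577526 bottom 0.11509406351621126[ WARN:0@0.031] global loadsave.cpp:275 findDecoder imread_('pics/top1.png'): can't open/read file: check file path/integrity
Traceback (most recent call last):
cv2.error: OpenCV(4.12.0) /io/opencv/modules/imgproc/src/color.cpp:199: error: (-215:Assertion failed) !_src.empty() in function 'cvtColor'
```

The lever is about 0.03 rad past the mark: the arm heading is -1.90 against -1.855 for the mark, and the blade gives about 0.77. I'll re-grip and nudge it back about 2.3 mm.

```bash
python3 -m jog '[[0,0,0.2,0,0,0,0],[0,0,0.25,0,0,0,0],[0,0,0.25,0,0,0,0],[0,0,0.12,0,0,0,0],[0,0,0,0,0,0,-1],[0,0,0,0,0,0,-1],[0,0,0,0,0,0,-1],[0,0,0,0,0,0,-1],[0,0,0,0,0,0,-1],[-0.002,0.008,0,0,0,0,-1],[-0.002,0.008,0,0,0,0,-1],[0,0,0,0,0,0,-1],[0,0,0,0,0,0,-1]]'
python3 -m jog '[[0,0,0,0,0,0,0],[0,0,0,0,0,0,0],[0,0,0,0,0,0,0],[0,0,0,0,0,0,0],[0,0,0,0,0,0,0],[0,0,-0.15,0,0,0,0],[0,0,-0.25,0,0,0,0],[0,0,-0.25,0,0,0,0],[0,0,-0.2,0,0,0,0],[0,0,0,0,0,0,0],[0,0,0,0,0,0,0]]'
python3 - <<'E'
from h import *
import cv2
s=status.get_state();p,d=optics.grab_frame("wrist")
np.savez("w4.npz",p=p,q=s["orientation"],t=s["tcp_pos"])
cv2.imwrite("pics/w4c.png",cv2.resize(p[110:290,240:440],None,fx=3.3,fy=3.3,interpolation=cv2.INTER_CUBIC))
to([.5627,.1487,.20])
E
```

```text
time_s: 6.83
tcp_pos: [0.5216, -0.1626, 0.0641]
orientation: [0.673, 0.739, -0.001, 0.001]
force: [-5.3, -1.8, 6.9]
finger_gap: 0.209
grasp_force: 30.0
time_s: 7.75
tcp_pos: [0.5228, -0.1623, 0.1922]
orientation: [0.674, 0.739, 0.001, 0.002]
force: [-0.3, -0.5, 0.2]
finger_gap: 0.501
grasp_force: 0.0
t 7.8 tcp [ 0.5217 -0.1617  0.1903] q [-0.51  0.27  1.59  0.    1.28 -0.6 ] y heading 5.274627697382148 z [ 0.001 -0.    -1.   ] F [-0.3 -0.4 -0.6] gap 0.5008664275468148 0.0
units [ 2.036  0.463 -0.065]
```

View pics/w4c.png

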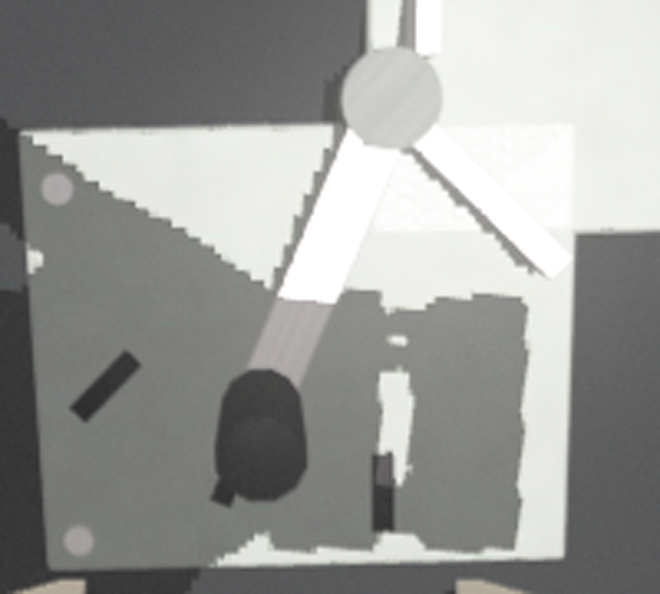

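The lever now sits on the middle mark: relative to the pivot, the grip moved back about 0.03 rad, and the mark's end at (222,495) lies on the arm's line. Next is the slide handle.

```bash
python3 -m jog '[[0.2,0.046,0,0,0,0,0],[0.2,0.046,0,0,0,0,0],[0.2,0.046,0,0,0,0,0],[0.2,0.046,0,0,0,0,0],[0.2,0.046,0,0,0,0,0],[0.2,0.046,0,0,0,0,0],[0.2,0.046,0,0,0,0,0],[0.2,0.046,0,0,0,0,0],[0.2,0.046,0,0,0,0,0],[0.2,0.046,0,0,0,0,0],[0,0,0,0,0,0,0]]'
python3 -c "
from h import *
to([.5627,.1487,.1])"
```

```text
time_s: 8.72
tcp_pos: [0.5615, 0.1483, 0.1877]
orientation: [0.672, 0.74, -0.0, -0.002]
force: [-1.3, -0.5, 1.3]
finger_gap: 0.501
grasp_force: 0.0
t 8.7167 tcp [0.5615 0.1483 0.1877] q [ 0.06  0.34  1.5   0.    1.3  -0.03] y heading 5.498731376899475 z [-0.004  0.002 -1.   ] F [-1.3 -0.5  1.3] gap 0.5006815938471316 0.0
units [0.    0.01  0.585]
```

```bash
python3 -m jog '[[0,0.008,0.1,0,0,0,0],[0,0,0.15,0,0,0,0],[0,0,0.15,0,0,0,0],[0,0,0.15,0,0,0,0],[0,0,0.03,0,0,0,0],[0,0,0,0,0,0,0],[0,0,0,0,0,0,-1],[0,0,0,0,0,0,-1],[0,0,0,0,0,0,-1],[0,0,0,0,0,0,-1],[0,0,0,0,0,0,-1],[0,0,0,0,0,0,-1]]'
python3 -c "
from h import *
to([.5627+.0075,.1487-.0746,.1])"
```

```text
time_s: 9.72
tcp_pos: [0.5653, 0.1434, 0.1045]
orientation: [0.674, 0.739, 0.001, 0.001]
force: [1.0, -0.9, 4.8]
finger_gap: 0.27
grasp_force: 30.0
t 9.7167 tcp [0.5653 0.1434 0.1045] q [ 0.06  0.41  1.61 -0.    1.12 -0.03] y heading 5.269623393450938 z [ 0.003  0.    -1.   ] F [ 1.  -0.9  4.8] gap 0.27036136757721224 30.00561833381653
units [-0.463 -0.01   0.03 ]
```

The handle is gripped: gap 25 mm, pad force 30 N. Now the push.

```bash
python3 -m jog '[[-0.03,0,0,0,0,0,-1],[-0.05,0,0,0,0,0,-1],[-0.05,0,0,0,0,0,-1],[-0.05,0,0,0,0,0,-1],[-0.05,0,0,0,0,0,-1],[-0.05,0,0,0,0,0,-1],[-0.05,0,0,0,0,0,-1],[-0.05,0,0,0,0,0,-1],[-0.05,0,0,0,0,0,-1],[-0.03,0,0,0,0,0,-1],[0,0,0,0,0,0,-1],[0,0,0,0,0,0,-1]]'
python3 -c "
from h import *
to([.5627+.0075,.1487-.0746,.1])"
```

```text
time_s: 10.72
tcp_pos: [0.5729, 0.077, 0.1045]
orientation: [0.674, 0.739, 0.004, 0.001]
force: [7.3, 9.7, 1.5]
finger_gap: 0.272
grasp_force: 30.0
t 10.7167 tcp [0.5729 0.077  0.1045] q [-0.06  0.4   1.63  0.01  1.11 -0.16] y heading 5.234255832768327 z [ 0.006  0.004 -1.   ] F [7.3 9.7 1.5] gap 0.2722010522873173 30.01820147037506
units [-0.018 -0.02   0.03 ]
```

```bash
python3 -m jog '[[-0.02,0,0,0,0,0,-1],[-0.02,0,0,0,0,0,-1],[-0.02,0,0,0,0,0,-1],[0,0,0,0,0,0,-1],[0,0,0,0,0,0,-1]]'
python3 -m jog '[[-0.015,0,0,0,0,0,-1],[0,0,0,0,0,0,-1],[0,0,0,0,0,0,-1]]'
python3 -c "
from h import *
import cv2
to([.5627+.0075,.1487-.0746,.1])
f=np.load('top0.npz')
p,d=optics.grab_frame('top');np.savez('top2.npz',p=p,d=d)
p,d=optics.grab_frame('scene');np.savez('sc2.npz',p=p,d=d)
"
```

```text
time_s: 11.13
tcp_pos: [0.5739, 0.0687, 0.1045]
orientation: [0.674, 0.739, 0.004, 0.001]
force: [7.7, 11.7, 1.7]
finger_gap: 0.272
grasp_force: 30.0
time_s: 11.38
tcp_pos: [0.5739, 0.0686, 0.1045]
orientation: [0.674, 0.739, 0.005, -0.0]
force: [7.7, 19.3, 1.9]
finger_gap: 0.271
grasp_force: 30.0
t 11.3833 tcp [0.5739 0.0686 0.1045] q [-0.08  0.4   1.63  0.01  1.11 -0.18] y heading 5.249151853733691 z [ 0.006  0.008 -1.   ] F [ 7.7 19.3  1.9] gap 0.27144931607730466 30.021317303180695
units [ 0.038 -0.021  0.03 ]
```

The TCP moved 74.8 mm and stopped there, and the force rose to 19 N on a further 2 mm command, so the slide is at its stop. I'll let go.

```bash
python3 -m jog '[[0,0,0,0,0,0,0.2],[0,0,0,0,0,0,0.2],[0,0,0,0,0,0,0.2],[0,0,0,0,0,0,0.2],[0,0,0,0,0,0,0.2],[0,0,0,0,0,0,0.2],[0,0,0,0,0,0,0.2],[0,0,-0.15,0,0,0,0.2],[0,0,-0.25,0,0,0,0.2],[0,0,-0.25,0,0,0,0.2],[0,0,-0.1,0,0,0,0.2],[0,0,0,0,0,0,0.2]]'
python3 -m jog '[[0,-0.25,0,0,0,0,0.2],[0,-0.25,0,0,0,0,0.2],[0,-0.25,0,0,0,0,0.2],[0,-0.25,0,0,0,0,0.2],[0,-0.25,0,0,0,0,0.2],[0,0,0,0,0,0,0.2],[0,0,0,0,0,0,0.2]]'
python3 - <<'E'
from h import *
import cv2
to([.5,0,.2])
a=np.load("top0.npz")["p"]
p,d=optics.grab_frame("top");q,d2=optics.grab_frame("scene")
A=cv2.resize(p[185:335,212:402],None,fx=2.1,fy=2.1,interpolation=cv2.INTER_CUBIC)
B=cv2.resize(q[185:320,240:420],None,fx=2.2,fy=2.2,interpolation=cv2.INTER_CUBIC)
h=max(A.shape[0],B.shape[0]);I=np.zeros((h,A.shape[1]+B.shape[1],3),np.uint8);I[:A.shape[0],:A.shape[1]]=A;I[:B.shape[0],A.shape[1]:]=B
cv2.imwrite("pics/end.png",I);print(I.shape)
E
```

```text
time_s: 12.48
tcp_pos: [0.5739, 0.0632, 0.2208]
orientation: [0.674, 0.739, 0.003, 0.004]
force: [0.6, -0.1, 0.3]
finger_gap: 0.599
grasp_force: 0.0
time_s: 13.07
tcp_pos: [0.3827, 0.0463, 0.215]
orientation: [0.674, 0.739, -0.0, -0.0]
force: [0.9, 0.1, 1.1]
finger_gap: 0.602
grasp_force: 0.0
t 13.0667 tcp [0.3827 0.0463 0.215 ] q [-0.17 -0.05  1.89 -0.    1.3  -0.26] y heading 5.231198783511616 z [-0.001  0.    -1.   ] F [0.9 0.1 1.1] gap 0.6020945573203849 0.0
units [-0.379  0.751  0.1  ]
(315, 795, 3)
```

View pics/end.png

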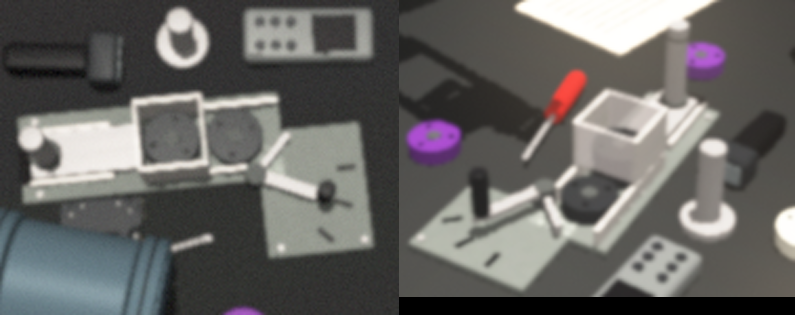

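The slide handle is back home at left-panel (31,138) and one cap lies before the gate at (235,137). The next cap is down in the magazine, and the lever points at the middle mark with its grip top at (327,187). A last numeric check, then hand in.

Run:
```python
from h import *
f=lambda u,v,z:ray("top",212+u/2.1,185+v/2.1,z)
c=f(235,137,.032);print("cap",c,"along",(c[:2]-[.578,.007])@[.1,-.995])
g=f(327,187,.092);v=g[:2]-[.5438,-.0866];print("grip",g,np.arctan2(v[1],v[0]),np.hypot(*v)); print("handle",f(31,138,.138))
from plant import ticket
print(ticket.hand_in())
```

```text
cap [ 0.58506668 -0.06334365  0.032     ] along 0.07069859534970634
grip [ 0.52117009 -0.16258813  0.092     ] -1.8602413904959856 0.07928624882491198
handle [0.56289002 0.14920021 0.138     ]
the job is handed in; nothing more can be done
None
```

I swung the lever to its middle mark, within about 0.01 rad by the camera, after one small re-grip to correct an overshoot; the slide then went once to its stop and snapped home, cap1 lies 71 mm ahead of the magazine's middle, the next cap has dropped, and the job is handed in at about 13 s.

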